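Refit the return spring and its retainer on a stone-trimmer plunger

ROBOT

A 7-joint arm with a two-finger parallel gripper is mounted at the origin on the work surface. World frame = base frame: x ahead of the robot, y to its left, z up, the work surface at z = 0. Lengths are in m, angles in rad, forces in N, time in s.
With the tool pointing down it reaches from about 0.35 to 0.9 m from the base axis. Payload 19.9 kg.
Tool frame: the origin (TCP) lies midway between the tips of the shut fingers; the grasp point (between the pads) lies 19 mm behind it; z points along the fingers, y is the line along which they close (so a half turn about z gives the same grasp; the last joint's range is limited). The gripper opens to 94 mm and grips with 3 to 60 N. Pads are 16 mm wide; open, the fingers measure 119 mm over their backs; the gripper's body (75 mm by 177 mm) begins 78 mm behind the grasp point.
Start: joints at [-1.296, 0.417, -0.01, 1.614, 0.005, 1.111, -0.053], TCP at [0.194, 0.594, 0.205] pointing down, gripper open.
Joint ranges: [-2.81, 2.81], [-0.39, 2.02], [-1.27, 1.25], [0.06, 2.57], [-1.19, 4.33], [0.19, 2], [-2.82, 2.82]. Speed limits (rad/s): [1.89, 1.89, 2.39, 2.39, 3.01, 3.01, 3.01].

INTERFACE

Orientations are given as a rotation vector (axis times angle).
In Python, from plant import get_state, read_camera, sign_off gives the robot as it stands.
- The arm moves only by the tool jog_arm, never from a script. Its argument "rows" is one flat list of numbers, 4 for each row, row after row: the shift along the tool's x, y, z in m, then the turn about the tool's z in degrees. In form: [x, y, z, roll, x, y, z, roll, ...]. A call has exactly 10 rows; each row is the pose to reach, as a shift and turn from the pose commanded when the call began, along the tool's axes at that moment; what a row does not reach only later rows make up. A row lasts 1/12 s, in which the tool goes at most 41.7 mm and 7.16 degrees, less where a joint would pass 70% of its speed; a pose out of reach is approached as far as the arm can. A call with a gripper value outside its range is refused whole. "claw" is the closure, from -1 (fully open) to 1 (shut), set as the call begins (left out, the last holds). The fingers move at their own pace and stop on an object; the grip force is fixed at half the most. Time passes only in rows, so rows that repeat a pose let the fingers close, or fill a call up. It gives the time, the measured TCP pose, the force, the opening and the grip force at its end, in the units of the state.
- get_state(): the state, without advancing time (a new reading comes with each control period).
- read_camera(name): name is "scene" or "side" or "wrist"; returns a dict with "frame" (400x640x3 uint8, blue, green, red), "intrinsics" (3x3 intrinsics, pixels), "k1" (the pictures are not rectified: a ray, as slopes to the right and down, at radius r is drawn at 1 + k1 r^2 times it, then the intrinsics apply), "R" (3x3) and "t" (3): a world point X has camera coordinates R X + t. Camera axes: x right, y down, z forward; pixel columns grow to the right and rows downward; lengths in m; the calibration is good to about 2 mm. A picture is of the moment at which its call begins. There is no depth.
- sign_off(): hands the job in; it is judged then, once.
The state is a dict: "t": time; "joint_pos": joint angles; "dq": joint speeds; "tau": joint torques, N m; "tcp_pos": TCP position; "tcp_rot": TCP orientation; "wrist_force": force on the tool from outside, world axes, zero at the start; "wrist_torque": the same for the moment, N m; "grip_width": finger opening in m; "finger_force": force on a finger pad.
Only numpy, scipy, OpenCV 4.12 (cv2) and the standard library are available. Lean on these libraries where they do the work, as an engineer would, in place of code of your own. Each camera call takes 0.05 s, during which the arm holds its last target. There are 200 camera calls.

TASK

The plunger of the stone trimmer stands upright in the machine vise. Thread the tall, narrow coil spring over its slotted head, tang end down as it stands, twisting it slightly when the tang snags rather than forcing it, and seat it on the flange; then push the hexagonal retainer down over the head against the spring, turn it so that its teeth are caught under the head, and let go so that it holds the spring down by itself. Never force either part hard against the plunger, and leave the other things on the bench where they are.

Things in the scene. Friction and masses are not known exactly. Their poses are not given: they have to be found in the camera images.
- vise: grey machine vise fixed on the bench: jaws 100 mm wide and 54 mm high, bed 250 mm long, screw and tommy bar on the -x side (bar 197 mm from the origin). Origin on the bench, exactly under the plunger's axis; z up. The steel plunger is clamped upright in the jaws and does not move
- seat (a point): on the plunger's axis, on the top of its round flange (44 mm across, 60 mm above the bench, lying on the jaws), where the spring has to stand; axes as the vise's. A plain stem of 14 mm diameter rises from here
- head (a point): on the plunger's axis at the top of its slotted head, 70 mm above the seat; axes as the vise's. Head: 24 mm diameter, 10 mm high (60 to 70 mm above the seat), with four straight slots 90 degrees apart, 5.2 mm wide, cut in to the stem; its four lugs overhang the stem. The slots may stand at any angle: not measured. On top a pilot cone, 14 to 6 mm diameter, 8 mm high
- spring: the tall coil compression spring standing on the bench: free length 60 mm, outside 33 mm, bore 27 mm, wire 3 mm, steel, 60 g. Origin at the centre of its lower end, z along its axis. Soft: 0.9 N per mm over the full length, stiffer when some coils are held between fingers; the coils bind after 37 mm
- tang (a point): tip of the spring's tang: at its lower end the wire is bent radially inward along the spring's +x, level with the lowest coil (1.5 mm above the lower end), its tip 8.5 mm from the axis. It passes the plunger's head only through a slot (about 6 degrees of play each way); below the head it clears the stem and the spring drops freely to the seat
- retainer: hexagonal dark steel bayonet retainer lying flat on the bench, right way up: 36 mm across flats (flats face +y, -y and every 60 degrees), 12 mm high, about 70 g, bore 27 mm. Origin at the centre of its underside, z up. Four inward teeth along its +x, +y, -x, -y, 2.6 mm wide, from the underside to 9 mm above it, tips 8.5 mm from the axis
- retainer_top (a point): centre of the retainer's upper face, 12 mm above its underside. The teeth pass down through the head's slots (about 7 degrees of play each way). With the underside less than 51 mm above the seat it can turn; turned by 45 degrees and released, the spring holds it up against the lugs, underside 51 mm above the seat, the spring then 9 mm compressed (8 N)
- short_spring: bystander: short, wide coil spring standing on the bench, 43 mm across, 34 mm high; origin at the centre of its underside
- washer: bystander: plain round thick washer lying flat, 42 mm across, hole 22 mm, 10 mm high; origin at the centre of its underside
- tin: bystander: steel tin with a black lid, 78 mm across, 46 mm high; origin at the centre of its underside
- brush: bystander: bench brush lying on the bench, 190 mm long; origin at the middle, on the bench; long axis x
- mallet: bystander: mason's round iron mallet standing on its head, handle up, 72 mm across, 157 mm high; origin at the centre of its underside
- flat_chisel: bystander: stone chisel lying on the bench, 200 mm long, 26 mm wide; origin at the middle, on the bench; long axis x
- claw_chisel: bystander: stone chisel lying on the bench, 190 mm long, 20 mm wide; origin at the middle, on the bench; long axis x
Things that resemble listed ones, but are neither listed nor needed, are in the scene too. What is shaped like the retainer but green is not meant.

How it is judged:
On the way, in this order (a step that is already met when the one before it is completed fails the run):
1. the spring stands on the plunger's flange, around the stem (z of spring in the frame of seat between -0.003 and 0.004 m and horizontal distance between spring and seat below 0.007 m and angle between spring's own z axis and vertical below 0.12 rad), for 0.2 s.
2. the retainer is caught under the head with the spring compressed below it (z of retainer in the frame of seat between 0.035 and 0.053 m and horizontal distance between retainer and seat below 0.004 m and contact force between the fingers and retainer below 0.5 N), for 0.2 s.
At the end, for the whole second after the job is handed in: the spring stands on the flange (its lower end within 4 mm of it, within 7 mm of the axis, upright within 0.12 rad) and the released retainer is caught under the plunger's head (its underside 47 to 53 mm above the seat, within 4 mm of the axis, level within 0.1 rad), both at rest (all of step 1 and z of retainer in the frame of seat between 0.047 and 0.053 m and horizontal distance between retainer and seat below 0.004 m and angle between retainer's own z axis and vertical below 0.1 rad and linear speed of each of retainer, spring below 0.02 m/s); the robot touches nothing.
It fails at once if the spring is forced against the plunger or the vise with more than 25 N (contact force between spring and vise above 25 N).
It fails at once if the retainer is forced against the plunger or the vise with more than 30 N (contact force between retainer and vise above 30 N).
It fails at once if another thing on the bench is moved by more than 20 mm (distance of any of short_spring, washer, tin, brush, mallet, flat_chisel, claw_chisel from where it was at the start of the episode above 0.02 m).
It also fails if it takes over 72 s, if anything falls off the work surface, if the arm or the gripper's body presses on something with over 40 N, if the wrist force passes 120 N, or if a joint passes its speed limit or range.

## Working session

There is one attempt and no reset: what is moved stays moved. The work goes in short steps, Python scripts to look and compute and a tool call to move; the robot and the scene stay as the last step left them, time stands still between calls to the robot, and variables do not carry over. Pictures are saved under pics/ and viewed, at most 10 in all, crops included, and the job is handed in when it is done.

Besides the shell and the picture viewer there is one more tool, called after "Call:" as name(argument=value, ...), one argument or row to a line, values as JSON. jog_arm: Moves the arm, as the interface text tells. Its arguments: {"type":"object","properties":{"rows":{"type":"array"},"claw":{"type":"number"}},"required":["rows"]}

```bash
ls; mkdir -p pics; cat > h.py <<'E'
import numpy as np, cv2
from plant import get_state, read_camera
def undist(c,uv):
    K=np.array(c['intrinsics']);p=(np.array(uv,float)-[K[0,2],K[1,2]])/[K[0,0],K[1,1]]
    rd=np.linalg.norm(p);r=rd
    for _ in range(30): r=rd/(1+c['k1']*r*r)
    return p*(r/rd if rd>0 else 1)
def ray(c,uv):
    R=np.array(c['R']);t=np.array(c['t']);d=R.T@np.append(undist(c,uv),1)
    return -R.T@t,d/np.linalg.norm(d)
def onz(c,uv,z):
    o,d=ray(c,uv);return o+d*(z-o[2])/d[2]
def two(r1,r2):
    (a,d),(b,e)=r1,r2
    s=np.linalg.lstsq(np.c_[d,-e],b-a,rcond=None)[0]
    p,q=a+d*s[0],b+e*s[1];return (p+q)/2,np.linalg.norm(p-q)
def proj(c,X):
    K=np.array(c['intrinsics']);x=np.array(c['R'])@X+np.array(c['t']);p=x[:2]/x[2]
    p=p*(1+c['k1']*(p@p));return K[:2,:2]@p+K[:2,2]
E
python3 - <<'E'
from h import *
import pickle
s=get_state();print(s)
C={n:read_camera(n) for n in('scene','side','wrist')}
pickle.dump(C,open('c0.pkl','wb'))
for n,c in C.items():
    cv2.imwrite(f'pics/{n}0.png',c['frame']);print(n,np.array(c['intrinsics']).tolist(),c['k1'],ray(c,(320,200)))
a=np.vstack([C['scene']['frame'],C['side']['frame']]);
cv2.imwrite('pics/wr.png',C['wrist']['frame'])
E
```

```text
pics
{'t': 0.0, 'joint_pos': array([-1.29651211,  0.41795211, -0.01033993,  1.61416242,  0.0046858 ,
        1.11070402, -0.05297569]), 'dq': array([-0.00016331, -0.00032591, -0.00167873, -0.00103029,  0.00027436,
        0.00063064,  0.0009213 ]), 'tau': array([ 8.34213006e-04, -8.51275492e+01,  6.39286079e-01, -4.25981569e+01,
       -4.87257424e-02,  1.85857387e-02,  1.51572503e-04]), 'tcp_pos': array([0.19397194, 0.59374415, 0.2048437 ]), 'tcp_rot': array([-4.93861266e-01, -3.10240335e+00,  1.87703772e-03]), 'wrist_force': array([ 0.04656476, -0.55938422,  0.0904454 ]), 'wrist_torque': array([-0.01508588,  0.02953217, -0.019999  ]), 'finger_force': 0.0, 'grip_width': 0.09406324536579556}
scene [[377.5007562517066, 0.0, 321.56013492677823], [0.0, 377.5007562517066, 198.6404256850718], [0.0, 0.0, 1.0]] -0.07117111814503943 (array([1.15807557, 0.52854935, 0.904348  ]), array([-0.50008941, -0.49211661, -0.71255303]))
side [[393.0866229703902, 0.0, 322.55373957270945], [0.0, 393.0866229703902, 198.0270698771607], [0.0, 0.0, 1.0]] -0.05514624599134829 (array([ 0.22139002, -0.82358971,  0.66962111]), array([ 0.3449262 ,  0.7710207 , -0.53530645]))
wrist [[321.6164965921949, 0.0, 322.7327880900685], [0.0, 321.6164965921949, 200.51077241683754], [0.0, 0.0, 1.0]] -0.037589375829932624 (array([0.12584032, 0.61691105, 0.3841786 ]), array([ 0.23470807, -0.08593212, -0.96826019]))
```

View pics/scene0.png

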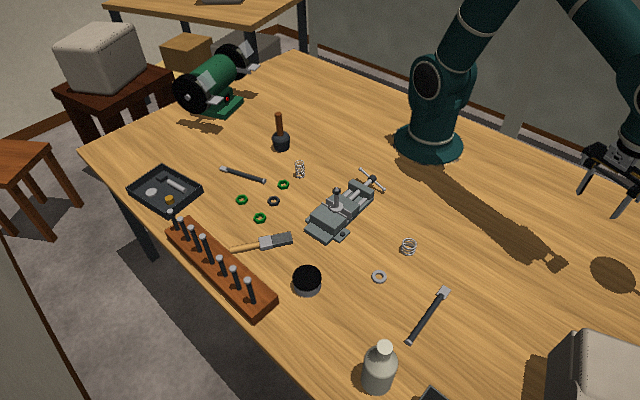

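View pics/side0.png

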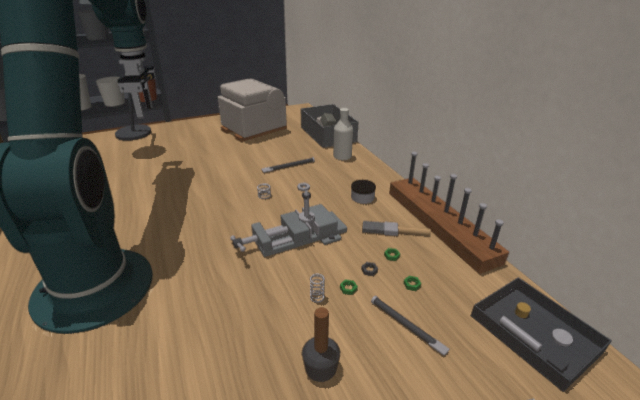

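The scene view shows the tall narrow spring at (299,170), and the side view shows it at (317,288). The wide short spring is at scene (409,247), so it isn't the one. The only dark hexagon is at scene (274,201) and side (370,268). The other rings, at scene (283,184), (241,199) and (260,217), are green. The plunger is at scene (337,195).

```bash
python3 - <<'E'
from h import *
import pickle
from scipy.spatial.transform import Rotation as Ro
C=pickle.load(open('c0.pkl','rb'));s,d=C['scene'],C['side']
for n,a,b in[('spring mid',(299,170),(317,288)),('ret',(274,201),(370,268)),('head tip',(337,189),(306,187)),('tommy',(372,180),(238,243)),('mallettop',(279,114),(321,311))]:
    print(n,*two(ray(s,a),ray(d,b)))
for n,a in[('g1',(283,184)),('g2',(241,199)),('g3',(260,217)),('chis',(242,175))]: print(n,onz(s,a,0.006))
R=Ro.from_rotvec(get_state()['tcp_rot']).as_matrix();print(R.round(4))
w=C['wrist'];Rw=np.array(w['R']);print('cam axes in tool',(R.T@Rw.T).round(3),'pos',R.T@(ray(w,(0,0))[0]-get_state()['tcp_pos']))
E
```

```text
spring mid [ 0.48110217 -0.23535123  0.02579365] 0.003951084176562111
ret [ 0.6350962  -0.20397806  0.00518173] 0.0026121394750249103
head tip [0.55470479 0.00823892 0.14169308] 0.0039444977376542215
tommy [ 0.35451497 -0.00938399  0.03002054] 0.0006753937764996285
mallettop [ 0.41268011 -0.40254951  0.15297519] 0.001338761611468905
g1 [ 0.55756346 -0.24162845  0.006     ]
g2 [ 0.70357991 -0.29265973  0.006     ]
g3 [ 0.71312018 -0.18207628  0.006     ]
chis [ 0.62485685 -0.38702702  0.006     ]
[[-9.505e-01  3.106e-01 -2.000e-04]
 [ 3.106e-01  9.505e-01 -1.000e-03]
 [-1.000e-04 -1.000e-03 -1.000e+00]]
cam axes in tool [[-0.    -0.968 -0.251]
 [ 1.    -0.     0.001]
 [-0.001 -0.251  0.968]] pos [ 0.07199743  0.00059659 -0.17921363]
```

Call:
jog_arm(
  rows=[-0.041,-0.038,0,7,-0.08,-0.076,0,14,-0.12,-0.114,0,21,-0.16,-0.15,0,28,-0.2,-0.19,0,35,-0.24,-0.225,0,42,-0.28,-0.26,0,49,-0.31,-0.29,0,56,-0.34,-0.32,0,63,-0.37,-0.35,0,70],
)

```text
t: 0.98
tcp_pos: [0.3943, 0.2265, 0.2056]
tcp_rot: [-2.191, -2.251, -0.0]
wrist_force: [0.3, 0.9, -0.1]
grip_width: 0.0939
finger_force: 0.0
```

```bash
cat >> h.py <<'E'
from scipy.spatial.transform import Rotation as Ro
def to(X,yaw=None):
    "shift in tool axes to world X and roll (deg) to world yaw of tool x"
    s=get_state();R=Ro.from_rotvec(s['tcp_rot']).as_matrix()
    y=np.degrees(np.arctan2(R[1,0],R[0,0]));d=R.T@(np.array(X)-s['tcp_pos'])
    print('t',round(s['t'],2),'tcp',s['tcp_pos'].round(4),'yaw',y.round(2),'tilt',R[:,2].round(4),'shift',d.round(4),'roll',None if yaw is None else round(y-yaw,2),'j',s['joint_pos'].round(2),'F',s['wrist_force'].round(1),'w',round(s['grip_width'],4))
E
python3 -c "
from h import *;to([.555,-.064,.17],90)"
```

```text
t 0.98 tcp [0.3943 0.2265 0.2056] yaw 91.57 tilt [ 0.e+00  4.e-04 -1.e+00] shift [-0.2948  0.1527  0.0355] roll 1.57 j [-0.95  0.11  0.38  2.03 -0.05  1.01 -0.51] F [ 0.3  0.9 -0.1] w 0.0939
```

Call:
jog_arm(
  rows=[-0.036,0.019,0,1.6,-0.072,0.038,0,1.6,-0.108,0.057,0.005,1.6,-0.144,0.076,0.01,1.6,-0.18,0.095,0.015,1.6,-0.216,0.114,0.02,1.6,-0.25,0.132,0.03,1.6,-0.28,0.147,0.035,1.6,-0.295,0.153,0.035,1.6,-0.295,0.153,0.035,1.6],
)

```text
t: 1.82
tcp_pos: [0.557, -0.0655, 0.1699]
tcp_rot: [2.22, 2.221, -0.003]
wrist_force: [0.6, -0.9, -0.1]
grip_width: 0.0941
finger_force: 0.0
```

```bash
python3 - <<'E'
from h import *
import pickle
to([.49,-.30,.1],90)
c=read_camera('wrist');pickle.dump(c,open('w1.pkl','wb'))
f=c['frame'];u=proj(c,np.array([.553,.007,.13]));print(u)
x,y=u.astype(int);k=f[max(0,y-45):y+45,x-60:x+60]
cv2.imwrite('pics/w1.png',np.vstack([cv2.resize(f,(480,300)),cv2.resize(k,(400,300),interpolation=cv2.INTER_CUBIC) if 0 else cv2.copyMakeBorder(cv2.resize(k,(400,300),interpolation=cv2.INTER_CUBIC),0,0,0,80,0)]));print(x-60,max(0,y-45))
E
```

```text
t 1.82 tcp [ 0.557  -0.0655  0.1699] yaw 90.04 tilt [-7.0e-04 -2.1e-03 -1.0e+00] shift [-0.2343 -0.0671  0.0705] roll 0.04 j [-0.4   0.39  0.58  1.83 -0.24  1.    0.28] F [ 0.6 -0.9 -0.1] w 0.0941
[315.20882626 118.30852503]
255 73
```

View pics/w1.png

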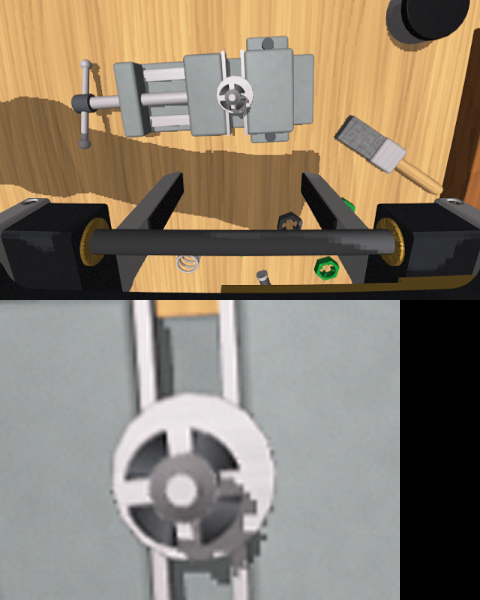

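The wrist view shows the plunger head at about (309,125) in the full frame. In the crop, the cone tip is at (181,188). Four dark lugs are separated by bright slots that run nearly along the image axes. The bright flange disc surrounds it, centred at (193,175). Next I'll measure the axis and the slot angle.

```bash
python3 - <<'E'
from h import *
import pickle
c=pickle.load(open('w1.pkl','rb'));o=np.array([255,73]);q=lambda x,y:o+np.array([x,y])*.3-0.35
# cone tip (60+70+8), flange centre, head
for n,p,z in[('cone',(181.5,188),.138),('flange',(193,176.5),.06)]: print(n,onz(c,q(p[0],p[1]),z))
X=onz(c,q(181.5,188),.138)
C0=pickle.load(open('c0.pkl','rb'))
for n,u in[('scene',(337,187)),('side',(306,186))]: print(n,'tri',two(ray(c,q(181.5,188)),ray(C0[n],u)),proj(C0[n],X))
f=cv2.cvtColor(c['frame'],cv2.COLOR_BGR2GRAY).astype(np.float32)
for dx in(-1,0,1):
  A=np.radians(np.arange(0,360));v=0
  for r in(.0085,.0095,.0105):
    P=np.array([proj(c,X+[dx*.0005+r*np.cos(a),r*np.sin(a),-.008]) for a in A]).astype(np.float32)
    v=v+cv2.remap(f,P[None,:,0],P[None,:,1],cv2.INTER_LINEAR)[0]/3
  ph=[v[np.arange(k,360,90)].sum() for k in range(90)]
  F=(v*np.exp(-4j*A)).sum();print('slot phase',-np.degrees(-np.angle(F))/4)
  if dx==0: print(v[::5].astype(int).tolist())
E
```

```text
cone [5.49226361e-01 3.21855090e-04 1.38000000e-01]
flange [5.49027738e-01 4.72121122e-04 6.00000000e-02]
scene tri (array([0.54914252, 0.00057777, 0.13988894]), np.float64(0.0004967339601052537)) [336.82394064 187.43879006]
side tri (array([0.54976248, 0.00077541, 0.15065286]), np.float64(1.7804800562043307e-05)) [305.92756759 190.27848441]
slot phase -2.3737022238513372
slot phase -2.7385198138085314
[121, 140, 173, 198, 123, 56, 53, 59, 64, 70, 74, 82, 89, 96, 99, 89, 154, 234, 229, 228, 230, 222, 105, 44, 54, 59, 63, 68, 72, 78, 85, 91, 96, 89, 128, 205, 223, 223, 223, 221, 173, 87, 65, 67, 72, 76, 80, 84, 90, 96, 95, 74, 87, 189, 200, 203, 172, 126, 89, 60, 60, 66, 71, 75, 80, 85, 91, 96, 91, 73, 93, 118]
slot phase -3.0426183277078915
```

Call:
jog_arm(
  rows=[-0.037,-0.012,0,0,-0.074,-0.024,0,0,-0.11,-0.036,0,0,-0.147,-0.048,0,0,-0.18,-0.058,0.02,0,-0.205,-0.067,0.045,0,-0.225,-0.073,0.07,0,-0.235,-0.076,0.088,0,-0.235,-0.076,0.09,0,-0.235,-0.076,0.09,0],
)

```text
t: 2.7
tcp_pos: [0.4816, -0.2956, 0.08]
tcp_rot: [-2.214, -2.226, 0.001]
wrist_force: [0.3, 0.4, 0.5]
grip_width: 0.0941
finger_force: 0.0
```

```bash
python3 - <<'E'
from h import *
import pickle
to([.481,-.235,.02],90)
c=read_camera('wrist');pickle.dump(c,open('w2.pkl','wb'))
f=c['frame']
a=proj(c,np.array([.481,-.235,.03])).astype(int);b=proj(c,np.array([.635,-.204,.012])).astype(int);print(a,b)
def cr(p,w,h):
    x,y=max(0,p[0]-w//2),max(0,p[1]-h//2);print(x,y);k=f[y:y+h,x:x+w];return cv2.resize(k,(400,400*k.shape[0]//k.shape[1]),interpolation=cv2.INTER_CUBIC)
A,B=cr(a,100,80),cr(b,100,80)
B=cv2.copyMakeBorder(B,0,max(0,A.shape[0]-B.shape[0]),0,0,0)[:A.shape[0]]
cv2.imwrite('pics/w2.png',np.vstack([np.hstack([A,B]),cv2.copyMakeBorder(cv2.resize(f,(448,280)),0,0,0,352,0)]))
E
```

```text
t 2.7 tcp [ 0.4816 -0.2956  0.08  ] yaw 90.31 tilt [-0.0015  0.001  -1.    ] shift [ 0.0606 -0.0002  0.0601] roll 0.31 j [ 0.05  0.53  0.58  1.88 -0.38  0.84  0.82] F [0.3 0.4 0.5] w 0.0941
[321 135] [527  94]
271 95
477 54
```

View pics/w2.png

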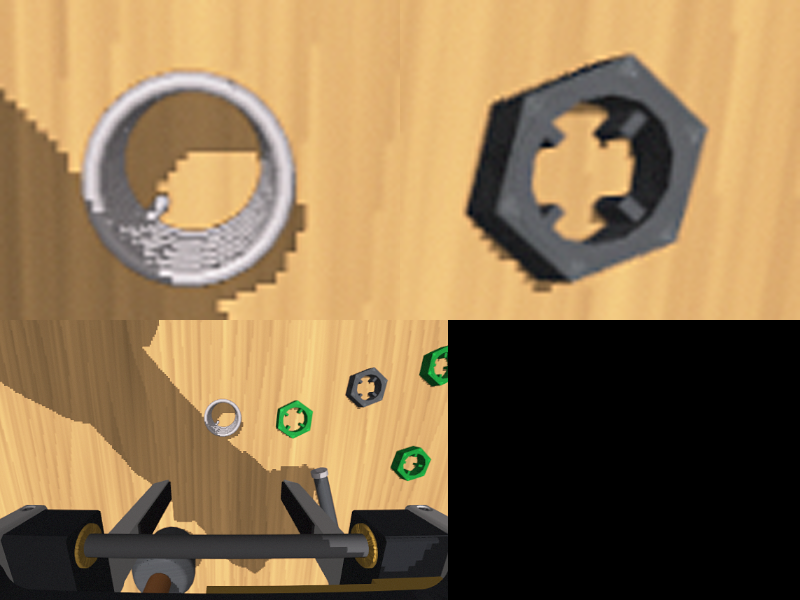

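The crop shows the spring's top ring centred at crop (190,178), which is full-frame (318.5,139.5). Its tang tip is at about crop (162,203), so the tang points to the lower left. The dark hexagon at full-frame (524,96) is the only hex that isn't green (the green ones are near (420,140), (625,65) and (586,204)), so it's the retainer. Its four teeth lie on the image diagonals.

```bash
python3 - <<'E'
from h import *
import pickle
c=pickle.load(open('w2.pkl','rb'));C0=pickle.load(open('c0.pkl','rb'))
f=c['frame'];g=cv2.cvtColor(f,cv2.COLOR_BGR2GRAY);hsv=cv2.cvtColor(f,cv2.COLOR_BGR2HSV)
# spring: low saturation bright
m=((hsv[...,1]<70)&(g>90)).astype(np.uint8)*255;M=np.zeros_like(m);M[105:172,285:352]=m[105:172,285:352]
k=max(cv2.findContours(M,cv2.RETR_EXTERNAL,cv2.CHAIN_APPROX_NONE)[0],key=cv2.contourArea)
(x,y),r=cv2.minEnclosingCircle(k);print('spring circ',x,y,r)
tri=two(ray(c,(x,y)),ray(C0['scene'],(299,161)));print('tri scene',tri,two(ray(c,(x,y)),ray(C0['side'],(318,276))))
S=onz(c,(x,y),.0585);print('S',S,'R',np.linalg.norm(onz(c,(x+r,y),.0585)-S))
for p in[(158,208),(165,200),(162,203),(152,214)]:
    T=onz(c,np.array([271,95])+np.array(p)/4-.4,.0025);d=T-S;print('tang',p,np.hypot(d[0],d[1]),np.degrees(np.arctan2(d[1],d[0])))
# retainer : dark desaturated, top face brightness
W=f[54:134,477:577];h2=hsv[54:134,477:577];gg=g[54:134,477:577]
m=((h2[...,1]<90)&(gg>55)&(gg<140)).astype(np.uint8)*255
m=cv2.morphologyEx(m,cv2.MORPH_OPEN,np.ones((2,2)))
k=max(cv2.findContours(m,cv2.RETR_EXTERNAL,cv2.CHAIN_APPROX_NONE)[0],key=cv2.contourArea)
P=np.array([onz(c,q[0]+[477,54],.012)[:2] for q in k]).astype(np.float32)
H=cv2.convexHull(P);tr=cv2.minEnclosingCircle(P);print('ret',tr)
Hc=H[:,0];w=[(np.ptp(Hc@[np.cos(a),np.sin(a)]),np.degrees(a)) for a in np.radians(np.arange(0,180,1))]
ph=np.array([sum(w[(i+j)%180][0] for j in(0,60,120))/3 for i in range(60)]);i=ph.argmin();print('across flats',ph[i],'dir',i,'corner',ph.max())
a=np.radians(i+np.arange(0,180,60));n=np.c_[np.cos(a),np.sin(a)];mid=[(Hc@v).max()/2+(Hc@v).min()/2 for v in n];print('centre',np.linalg.lstsq(n,np.array(mid),rcond=None)[0])
for p in[(555,130),(625,115),(630,210),(552,215)]:print('tooth',(lambda T:np.degrees(np.arctan2(*(T[:2]-tr[0])[::-1])))(onz(c,np.array([477,54])+(np.array(p)-[400,0])/4-.4,.009)))
K=proj(C0['scene'],np.array([*tr[0],.012]));print(K,proj(C0['side'],np.array([*tr[0],.012])))
print(two(ray(c,proj(c,np.array([*tr[0],.012]))),ray(C0['side'],(370,267))),two(ray(c,proj(c,np.array([*tr[0],.012]))),ray(C0['scene'],(274,200))))
E
```

```text
spring circ 317.6497802734375 139.2327117919922 27.015058517456055
tri scene (array([ 0.47961198, -0.23543502,  0.06544924]), np.float64(0.0011239125259775533)) (array([ 0.48010056, -0.23555824,  0.06374751]), np.float64(0.0020174925403694706))
S [ 0.47908869 -0.23549336  0.0585    ] R 0.01663114613979832
tang (158, 208) 0.011610937417274456 -126.33376137203321
tang (165, 200) 0.009520819047646378 -125.21228861007015
tang (162, 203) 0.010347144113400373 -126.01793138226405
tang (152, 214) 0.013275028198092282 -127.45390229060892
ret ((0.6352363228797913, -0.20590798556804657), 0.02057289145886898)
across flats 0.03622514053607547 dir 52 corner 0.040724468416835816
centre [ 0.63504275 -0.20576186]
tooth 138.33990956868314
tooth 69.55830945853596
tooth -38.67806191144244
tooth -135.16625606385043
[272.97860404 199.38261585] [370.12389581 266.3294782 ]
(array([ 0.63569352, -0.20579297,  0.01005392]), np.float64(0.0012683792270684197)) (array([ 0.63473181, -0.20437166,  0.01049443]), np.float64(0.0038296081726447826))
```

Call:
jog_arm(
  rows=[0.03,-0.0012,0,0,0.06,-0.0023,0,0,0.06,-0.0023,0,0,0.06,-0.0023,0,0,0.06,-0.0023,0.01,0,0.06,-0.0023,0.025,0,0.06,-0.0023,0.042,0,0.06,-0.0023,0.055,0,0.06,-0.0023,0.06,0,0.06,-0.0023,0.06,0],
  claw=-0.28,
)

```text
t: 3.58
tcp_pos: [0.4786, -0.237, 0.0194]
tcp_rot: [-2.215, -2.226, 0.002]
wrist_force: [0.5, -0.2, -0.1]
grip_width: 0.0604
finger_force: 0.0
```

Call:
jog_arm(
  rows=[0,0,0,0,0,0,0,0,0,0,0,0,0,0,0,0,0,0,0,0,0,0,0,0,0,0,0,0,0,0,0,0,0,0,0,0,0,0,0,0],
  claw=1,
)

```text
t: 4.42
tcp_pos: [0.4794, -0.2368, 0.0206]
tcp_rot: [2.215, 2.227, 0.0]
wrist_force: [0.3, -0.7, 1.3]
grip_width: 0.0327
finger_force: 30.0
```

```bash
python3 -c "
from h import *;to([.5491,.0004,.17],130.5)"
```

```text
t 4.42 tcp [ 0.4794 -0.2368  0.0206] yaw 90.31 tilt [ 3.e-04 -2.e-04 -1.e+00] shift [ 0.2368  0.071  -0.1494] roll -40.19 j [-0.01  0.57  0.52  1.98 -0.43  0.69  0.78] F [ 0.3 -0.7  1.3] w 0.0327
```

Call:
jog_arm(
  rows=[0,0,-0.03,0,0,0,-0.065,0,0,0,-0.1,0,0,0,-0.135,0,0.02,0.006,-0.15,-5,0.05,0.015,-0.15,-11,0.085,0.026,-0.15,-17,0.12,0.037,-0.15,-23,0.155,0.048,-0.15,-29,0.18,0.055,-0.15,-35],
)

```text
t: 5.25
tcp_pos: [0.5336, -0.0531, 0.1704]
tcp_rot: [-1.433, -2.795, -0.001]
wrist_force: [0.3, -0.8, -1.3]
grip_width: 0.0323
finger_force: 30.0
```

```bash
python3 - <<'E'
from h import *
to([.5499,-.0006,.17],130.5)
E
```

```text
t 5.25 tcp [ 0.5336 -0.0531  0.1704] yaw 125.73 tilt [-2.e-04  6.e-04 -1.e+00] shift [0.0331 0.0438 0.0004] roll -4.77 j [-0.34  0.32  0.46  1.88 -0.17  0.98  0.82] F [ 0.3 -0.8 -1.3] w 0.0323
```

Call:
jog_arm(
  rows=[0.005,0.007,0,-1,0.011,0.015,0,-2,0.018,0.024,0,-3,0.024,0.032,0,-4,0.029,0.038,0,-4.8,0.032,0.042,0,-4.8,0.0331,0.0438,0,-4.8,0.0331,0.0438,0,-4.8,0.0331,0.0438,0,-4.8,0.0331,0.0438,0,-4.8],
)

```text
t: 6.08
tcp_pos: [0.5497, -0.0047, 0.1705]
tcp_rot: [1.326, 2.848, -0.0]
wrist_force: [0.4, 0.1, -0.3]
grip_width: 0.0324
finger_force: 30.0
```

```bash
python3 - <<'E'
from h import *
import pickle
to([.5499,-.0006,.17],130.5)
C={n:read_camera(n) for n in('scene','side','wrist')};pickle.dump(C,open('c1.pkl','wb'))
o=[]
for n in C:
    c=C[n];p=proj(c,np.array([.5491,.0004,.155]));print(n,p)
    w,h=(60,80) if n!='wrist' else (120,160)
    x,y=int(p[0]-w/2),int(p[1]-h/2);x,y=max(x,0),max(0,min(y,400-h));print(x,y)
    o.append(cv2.resize(c['frame'][y:y+h,x:x+w],(262,350),interpolation=cv2.INTER_CUBIC))
cv2.imwrite('pics/c1.png',np.hstack(o))
E
```

```text
t 6.08 tcp [ 0.5497 -0.0047  0.1705] yaw 130.05 tilt [ 0.e+00 -2.e-04 -1.e+00] shift [0.003  0.0028 0.0005] roll -0.45 j [-0.4   0.34  0.43  1.85 -0.17  0.98  0.8 ] F [ 0.4  0.1 -0.3] w 0.0324
scene [336.94009104 183.19640571]
306 143
side [305.79599884 184.67631992]
275 144
wrist [325.2319577  227.31002096]
265 147
```

View pics/c1.png

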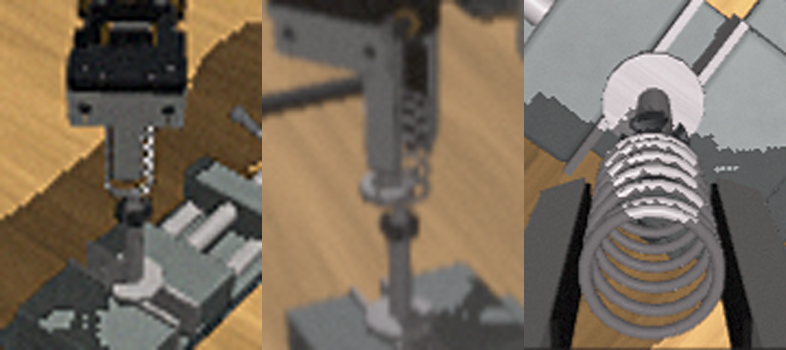

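The views show the spring upright in the fingers just above the head. In the wrist crop, its top ring is centred at (128,267), which is full-frame (323.6,269.3).

```bash
python3 - <<'E'
from h import *
import pickle
C=pickle.load(open('c1.pkl','rb'));c=C['wrist']
for z in(.204,.2085,.212):print(onz(c,(323.6,269.3),z))
print('cone tip?',onz(c,(265+128/2.183,147+95/2.183),.138), proj(c,np.array([.5491,.0004,.138])))
for i in range(1):to([.5499,-.0006,.17],130.5)
E
```

```text
[ 0.55132179 -0.00411318  0.204     ]
[ 0.54985737 -0.00239689  0.2085    ]
[ 0.54871837 -0.00106199  0.212     ]
cone tip? [0.53530843 0.01528679 0.138     ] [325.02929809 219.15214285]
t 6.23 tcp [ 0.5498 -0.0045  0.1705] yaw 130.07 tilt [ 0.e+00 -1.e-04 -1.e+00] shift [0.0029 0.0026 0.0005] roll -0.43 j [-0.4   0.34  0.43  1.85 -0.17  0.98  0.8 ] F [ 0.7 -0.8  0.3] w 0.0324
```

Call:
jog_arm(
  rows=[0.0015,0.0013,0,-0.2,0.0029,0.0026,0,-0.4,0.0029,0.0026,0,-0.4,0.0029,0.0026,0.003,-0.4,0.0029,0.0026,0.006,-0.4,0.0029,0.0026,0.009,-0.4,0.0029,0.0026,0.012,-0.4,0.0029,0.0026,0.014,-0.4,0.0029,0.0026,0.014,-0.4,0.0029,0.0026,0.014,-0.4],
)

```text
t: 7.07
tcp_pos: [0.5499, -0.0003, 0.1564]
tcp_rot: [-1.315, -2.853, 0.0]
wrist_force: [-0.1, 0.3, -0.5]
grip_width: 0.0321
finger_force: 30.0
```

```bash
python3 - <<'E'
from h import *
import pickle
to([.5499,-.0006,.15],130.5)
C={n:read_camera(n) for n in('scene','side','wrist')};pickle.dump(C,open('c2.pkl','wb'))
o=[]
for n in C:
    c=C[n];p=proj(c,np.array([.5491,.0004,.140]))
    w,h=(36,48) if n!='wrist' else (90,120)
    x,y=int(p[0]-w/2),int(p[1]-h/2);x,y=max(x,0),max(0,min(y,400-h));print(n,p,x,y)
    o.append(cv2.resize(c['frame'][y:y+h,x:x+w],(264,352),interpolation=cv2.INTER_CUBIC))
cv2.imwrite('pics/c2.png',np.hstack(o))
E
```

```text
t 7.07 tcp [ 5.499e-01 -3.000e-04  1.564e-01] yaw 130.5 tilt [-2.e-04 -2.e-04 -1.e+00] shift [-0.0002 -0.0002  0.0064] roll 0.0 j [-0.4   0.36  0.42  1.86 -0.18  0.96  0.81] F [-0.1  0.3 -0.5] w 0.0321
scene [336.88023006 186.93593194] 318 162
side [305.86292226 189.62061539] 287 165
wrist [320.60125969 231.33027156] 275 171
```

View pics/c2.png

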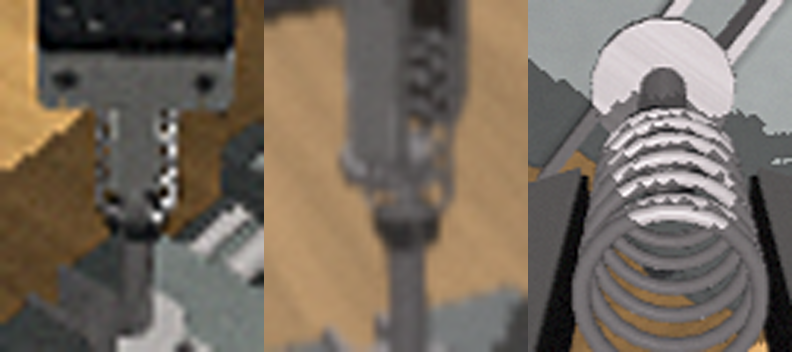

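The spring and head line up in both views: scene crop 138 against 138, and side crop about 406 against 406. Next I'll creep down.

Call:
jog_arm(
  rows=[-0.0002,-0.0002,0.001,0,-0.0002,-0.0002,0.002,0,-0.0002,-0.0002,0.003,0,-0.0002,-0.0002,0.004,0,-0.0002,-0.0002,0.005,0,-0.0002,-0.0002,0.006,0,-0.0002,-0.0002,0.007,0,-0.0002,-0.0002,0.007,0,-0.0002,-0.0002,0.007,0,-0.0002,-0.0002,0.007,0],
)

```text
t: 8.05
tcp_pos: [0.55, -0.0005, 0.1495]
tcp_rot: [1.315, 2.853, -0.0]
wrist_force: [0.5, 1.0, -1.1]
grip_width: 0.0324
finger_force: 30.0
```

Call:
jog_arm(
  rows=[0,0,0.0005,0,0,0,0.001,0,0,0,0.0015,0,0,0,0.002,0,0,0,0.0025,0,0,0,0.003,0,0,0,0.0035,0,0,0,0.004,0,0,0,0.004,0,0,0,0.004,0],
)

```text
t: 8.88
tcp_pos: [0.5499, -0.0005, 0.1455]
tcp_rot: [1.315, 2.853, -0.0]
wrist_force: [0.1, -0.1, -0.5]
grip_width: 0.0327
finger_force: 30.0
```

Call:
jog_arm(
  rows=[0,0,0.0007,0,0,0,0.0014,0,0,0,0.0021,0,0,0,0.0028,0,0,0,0.0035,0,0,0,0.0042,0,0,0,0.005,0,0,0,0.005,0,0,0,0.005,0,0,0,0.005,0],
)

```text
t: 9.72
tcp_pos: [0.55, -0.0005, 0.1405]
tcp_rot: [1.315, 2.853, -0.0]
wrist_force: [0.2, -0.3, -0.6]
grip_width: 0.0324
finger_force: 30.0
```

Call:
jog_arm(
  rows=[0,0,0.0007,0,0,0,0.0014,0,0,0,0.0021,0,0,0,0.0028,0,0,0,0.0035,0,0,0,0.0042,0,0,0,0.005,0,0,0,0.005,0,0,0,0.005,0,0,0,0.005,0],
)

```text
t: 10.55
tcp_pos: [0.55, -0.0005, 0.1355]
tcp_rot: [1.315, 2.853, -0.0]
wrist_force: [-0.0, 0.1, -0.5]
grip_width: 0.0323
finger_force: 30.0
```

Call:
jog_arm(
  rows=[0,0,0.005,0,0,0,0.011,0,0,0,0.017,0,0,0,0.024,0,0,0,0.031,0,0,0,0.038,0,0,0,0.045,0,0,0,0.05,0,0,0,0.053,0,0,0,0.053,0],
)

```text
t: 11.38
tcp_pos: [0.5497, -0.0006, 0.0818]
tcp_rot: [-1.315, -2.852, 0.001]
wrist_force: [-0.1, -1.0, -0.8]
grip_width: 0.0327
finger_force: 30.0
```

Call:
jog_arm(
  rows=[0,0,0,0,0,0,0,0,0,0,0,0,0,0,0,0,0,0,0,0,0,0,0,0,0,0,0,0,0,0,0,0,0,0,0,0,0,0,0,0],
  claw=-0.2,
)

```text
t: 12.22
tcp_pos: [0.5499, -0.0005, 0.0825]
tcp_rot: [1.315, 2.853, -0.0]
wrist_force: [-1.2, 1.6, -0.2]
grip_width: 0.0564
finger_force: 0.0
```

```bash
python3 - <<'E'
from h import *
import pickle
to([.5499,-.0006,.18],142)
C={n:read_camera(n) for n in('scene','side','wrist')};pickle.dump(C,open('c3.pkl','wb'))
o=[]
for n in C:
    c=C[n];p=proj(c,np.array([.5491,.0004,.1]))
    w,h=(48,64) if n!='wrist' else (120,160)
    x,y=int(p[0]-w/2),int(p[1]-h/2);x,y=max(x,0),max(0,min(y,400-h));print(n,p,x,y)
    o.append(cv2.resize(c['frame'][y:y+h,x:x+w],(264,352),interpolation=cv2.INTER_CUBIC))
cv2.imwrite('pics/c3.png',np.hstack(o))
E
```

```text
t 12.22 tcp [ 5.499e-01 -5.000e-04  8.250e-02] yaw 130.5 tilt [ 0.e+00 -1.e-04 -1.e+00] shift [-0.     -0.0001 -0.0975] roll -11.5 j [-0.36  0.46  0.39  1.92 -0.23  0.81  0.86] F [-1.2  1.6 -0.2] w 0.0564
scene [336.72507495 196.56762606] 312 164
side [306.03780277 202.44115493] 282 170
wrist [320.70533059 252.66798105] 260 172
```

View pics/c3.png

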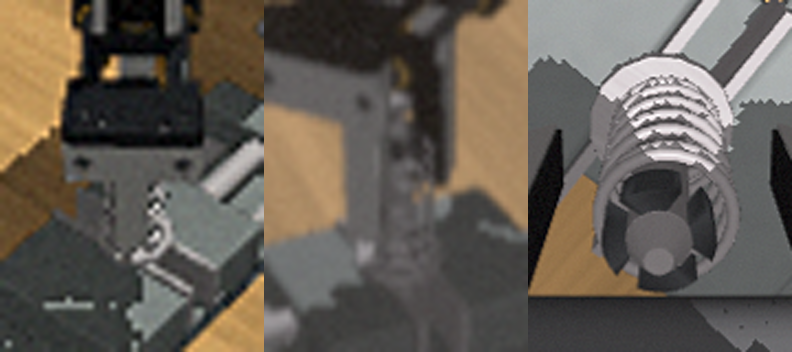

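The wrist view shows the spring standing on the flange around the stem, with the head inside its top coil; the cone tip is at crop (131,262). From here I can refine the slot angle, then lift off.

```bash
python3 - <<'E'
from h import *
import pickle
c=pickle.load(open('c3.pkl','rb'))['wrist']
q=np.array([260,172])+np.array([131,262])/2.2-.3
X=onz(c,q,.138);print('cone',X)
f=cv2.cvtColor(c['frame'],cv2.COLOR_BGR2GRAY).astype(np.float32)
A=np.radians(np.arange(0,360,4))
P0=np.array([.5491,.0004,.138])
for Y in(X,P0):
  for r in(.0105,.0115):
    P=np.array([proj(c,Y+[r*np.cos(a),r*np.sin(a),-.008]) for a in A]).astype(np.float32)
    print(r,cv2.remap(f,P[None,:,0],P[None,:,1],cv2.INTER_LINEAR)[0].astype(int).tolist())
E
```

```text
cone [ 0.54943025 -0.00064443  0.138     ]
0.0105 [106, 125, 122, 114, 110, 72, 37, 37, 37, 38, 42, 43, 43, 46, 50, 50, 53, 56, 57, 51, 41, 37, 42, 43, 47, 72, 79, 78, 42, 37, 38, 44, 41, 42, 42, 45, 48, 51, 53, 56, 55, 52, 45, 99, 68, 51, 50, 46, 44, 42, 40, 43, 42, 44, 46, 46, 43, 48, 52, 52, 53, 54, 54, 54, 45, 88, 112, 108, 112, 116, 118, 82, 41, 38, 41, 42, 42, 42, 44, 44, 49, 49, 52, 53, 57, 57, 53, 47, 39, 47]
0.0115 [105, 114, 119, 120, 120, 45, 46, 30, 46, 35, 44, 47, 49, 46, 38, 42, 50, 51, 57, 50, 44, 37, 38, 41, 45, 73, 76, 66, 33, 35, 39, 40, 42, 45, 45, 48, 48, 52, 56, 55, 57, 55, 42, 80, 91, 52, 51, 44, 40, 37, 36, 38, 39, 37, 34, 34, 36, 45, 45, 44, 52, 59, 57, 63, 49, 58, 107, 111, 115, 116, 116, 101, 58, 54, 52, 57, 57, 56, 55, 49, 52, 54, 49, 62, 56, 60, 63, 58, 49, 96]
0.0105 [120, 114, 108, 95, 43, 37, 36, 37, 40, 37, 40, 41, 43, 45, 47, 51, 53, 57, 54, 46, 38, 35, 39, 43, 53, 74, 76, 65, 33, 34, 38, 41, 41, 44, 47, 47, 50, 49, 52, 54, 54, 58, 57, 45, 66, 103, 51, 51, 48, 44, 42, 42, 40, 44, 44, 45, 47, 48, 46, 49, 52, 51, 49, 55, 49, 63, 115, 114, 110, 110, 105, 54, 40, 42, 44, 45, 42, 46, 47, 47, 52, 52, 52, 56, 55, 50, 43, 38, 44, 103]
0.0115 [120, 120, 122, 95, 48, 46, 63, 58, 53, 76, 97, 103, 92, 83, 79, 66, 61, 35, 46, 52, 46, 38, 37, 38, 55, 104, 71, 73, 39, 38, 39, 39, 38, 40, 38, 38, 41, 38, 39, 39, 44, 53, 56, 45, 54, 115, 54, 51, 47, 41, 37, 36, 38, 40, 39, 38, 42, 43, 45, 49, 50, 52, 53, 56, 52, 45, 107, 108, 111, 116, 119, 86, 40, 38, 42, 42, 41, 44, 44, 49, 48, 51, 53, 55, 57, 53, 44, 40, 104, 116]
```

Call:
jog_arm(
  rows=[0,0,-0.01,0,0,0,-0.03,0,0,0,-0.06,0,0,0,-0.09,0,-0.006,0.006,-0.105,3,-0.025,0.02,-0.11,8,-0.05,0.04,-0.11,12,-0.075,0.06,-0.11,16,-0.1,0.08,-0.11,18,-0.12,0.1,-0.11,18.5],
)

```text
t: 13.2
tcp_pos: [0.7054, -0.0275, 0.1933]
tcp_rot: [1.76, 2.602, -0.0]
wrist_force: [-0.5, 0.6, 0.3]
grip_width: 0.0564
finger_force: 0.0
```

```bash
python3 -c "
from h import *;to([.625,-.277,.10],82)"
```

```text
t 13.2 tcp [ 0.7054 -0.0275  0.1933] yaw 111.85 tilt [ 4.e-04 -6.e-04 -1.e+00] shift [-0.2015 -0.1675  0.0934] roll 29.85 j [-0.31  0.61  0.48  1.41 -0.29  1.19  0.58] F [-0.5  0.6  0.3] w 0.0564
```

Call:
jog_arm(
  rows=[-0.02,-0.016,0,4,-0.045,-0.037,0,8,-0.075,-0.062,0,12,-0.105,-0.087,0.01,16,-0.135,-0.112,0.03,20,-0.165,-0.137,0.05,24,-0.185,-0.155,0.07,28,-0.198,-0.165,0.087,29.9,-0.2015,-0.1675,0.093,29.9,-0.2015,-0.1675,0.093,29.9],
)

```text
t: 14.03
tcp_pos: [0.623, -0.2773, 0.0987]
tcp_rot: [-2.369, -2.061, 0.002]
wrist_force: [1.3, 1.1, -0.1]
grip_width: 0.0565
finger_force: 0.0
```

```bash
python3 - <<'E'
from h import *
import pickle
c=read_camera('wrist');pickle.dump(c,open('w4.pkl','wb'))
f=c['frame'];g=cv2.cvtColor(f,cv2.COLOR_BGR2GRAY);hsv=cv2.cvtColor(f,cv2.COLOR_BGR2HSV)
p=proj(c,np.array([.635,-.206,.012])).astype(int);x0,y0=p-50;print(x0,y0)
y0=max(0,y0)
gg=g[y0:y0+100,x0:x0+100];h2=hsv[y0:y0+100,x0:x0+100]
m=((h2[...,1]<90)&(gg>55)&(gg<150)).astype(np.uint8)*255
m=cv2.morphologyEx(m,cv2.MORPH_OPEN,np.ones((3,3)))
k=max(cv2.findContours(m,cv2.RETR_EXTERNAL,cv2.CHAIN_APPROX_NONE)[0],key=cv2.contourArea)
P=np.array([onz(c,q[0]+[x0,y0],.012)[:2] for q in k]).astype(np.float32)
tr=cv2.minEnclosingCircle(P);Hc=cv2.convexHull(P)[:,0];print('ret',tr)
w=[np.ptp(Hc@[np.cos(a),np.sin(a)]) for a in np.radians(np.arange(180))]
ph=np.array([sum(w[(i+j)%180] for j in(0,60,120))/3 for i in range(60)]);i=ph.argmin();print(ph[i],i,ph.max())
a=np.radians(i+np.arange(0,180,60));n=np.c_[np.cos(a),np.sin(a)];mid=[(Hc@v).max()/2+(Hc@v).min()/2 for v in n];ce=np.linalg.lstsq(n,np.array(mid),rcond=None)[0];print('centre',ce)
to([*ce,.004],i+30)
cv2.imwrite('pics/w4.png',np.hstack([cv2.resize(f[y0:y0+100,x0:x0+100],(400,400),interpolation=cv2.INTER_CUBIC),cv2.cvtColor(cv2.resize(m,(400,400)),cv2.COLOR_GRAY2BGR)]))
E
```

```text
274 68
ret ((0.6343967318534851, -0.20498770475387573), 0.02032221108675003)
0.03575592720381834 53 0.03998928341335645
centre [ 0.63417987 -0.2049493 ]
t 14.08 tcp [ 0.6243 -0.276   0.0998] yaw 82.16 tilt [-4.e-04  3.e-04 -1.e+00] shift [0.0717 0.0001 0.0958] roll -0.84 j [-0.02  0.69  0.58  1.56 -0.43  1.02  0.55] F [ 0.5 -0.1  0.1] w 0.0564
```

View pics/w4.png

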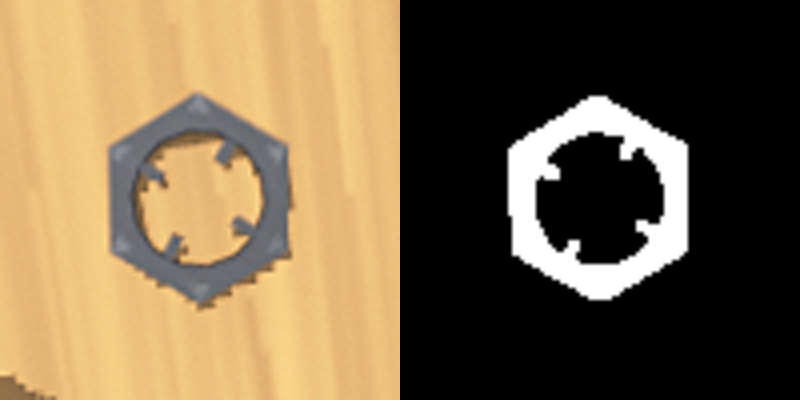

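The crop shows the dark hexagon alone, centred at crop (200,199). Its flats face left and right, along the closing line, and its teeth lie at 60 and -30 degrees in the image. This confirms it's the retainer, so I'll grasp it.

Call:
jog_arm(
  rows=[0.03,0,0,-0.8,0.06,0,0.01,-0.8,0.0717,0,0.03,-0.8,0.0717,0,0.055,-0.8,0.0717,0,0.075,-0.8,0.0717,0,0.088,-0.8,0.0717,0,0.094,-0.8,0.0717,0,0.0965,-0.8,0.0717,0,0.0965,-0.8,0.0717,0,0.0965,-0.8],
)

```text
t: 14.92
tcp_pos: [0.6347, -0.2055, 0.0042]
tcp_rot: [2.353, 2.079, 0.001]
wrist_force: [0.7, -1.1, 0.1]
grip_width: 0.0563
finger_force: 0.0
```

Call:
jog_arm(
  rows=[0,0,0,0,0,0,0,0,0,0,0,0,0,0,0,0,0,0,0,0,0,0,0,0,0,0,0,0,0,0,0,0,0,0,0,0,0,0,0,0],
  claw=1,
)

```text
t: 15.75
tcp_pos: [0.6341, -0.2054, 0.0034]
tcp_rot: [2.354, 2.08, 0.0]
wrist_force: [-1.0, 1.1, 6.0]
grip_width: 0.0358
finger_force: 30.0
```

```bash
python3 -c "
from h import *;to([.5491,.0004,.155],124)"
```

```text
t 15.75 tcp [ 0.6341 -0.2054  0.0034] yaw 82.91 tilt [ 4.e-04 -1.e-04 -1.e+00] shift [ 0.1938 -0.1098 -0.1517] roll -41.09 j [-0.09  0.79  0.52  1.64 -0.49  0.84  0.51] F [-1.   1.1  6. ] w 0.0358
```

Call:
jog_arm(
  rows=[0,0,-0.03,0,0,0,-0.065,0,0,0,-0.1,0,0.01,-0.006,-0.13,-4,0.035,-0.02,-0.152,-10,0.067,-0.038,-0.152,-16,0.1,-0.057,-0.152,-22,0.13,-0.074,-0.152,-28,0.16,-0.09,-0.152,-34,0.18,-0.102,-0.152,-40],
)

```text
t: 16.58
tcp_pos: [0.5538, -0.011, 0.155]
tcp_rot: [-1.491, -2.765, -0.001]
wrist_force: [0.2, 0.5, -0.8]
grip_width: 0.0355
finger_force: 30.0
```

Call:
jog_arm(
  rows=[0,0,0,0,0,0,0,0,0,0,0,0,0,0,0,0,0,0,0,0,0,0,0,0,0,0,0,0,0,0,0,0,0,0,0,0,0,0,0,0],
)

```text
t: 17.42
tcp_pos: [0.555, -0.0142, 0.155]
tcp_rot: [1.501, 2.759, -0.0]
wrist_force: [-0.2, 0.2, -0.3]
grip_width: 0.0359
finger_force: 30.0
```

```bash
python3 -c "
from h import *;to([.5491,.0004,.155],124)"
```

```text
t 17.42 tcp [ 0.555  -0.0142  0.155 ] yaw 122.9 tilt [ 0.e+00 -1.e-04 -1.e+00] shift [ 0.0155  0.003  -0.    ] roll -1.1 j [-0.4   0.38  0.46  1.85 -0.2   0.96  0.72] F [-0.2  0.2 -0.3] w 0.0359
```

Call:
jog_arm(
  rows=[0.004,0.001,0,-0.3,0.008,0.0015,0,-0.6,0.012,0.0023,0,-1.1,0.0155,0.003,0,-1.1,0.0155,0.003,0,-1.1,0.0155,0.003,0,-1.1,0.0155,0.003,0,-1.1,0.0155,0.003,0,-1.1,0.0155,0.003,0,-1.1,0.0155,0.003,0,-1.1],
)

```text
t: 18.25
tcp_pos: [0.5491, 0.0004, 0.1549]
tcp_rot: [1.475, 2.774, -0.0]
wrist_force: [0.6, 0.1, -0.9]
grip_width: 0.0356
finger_force: 30.0
```

```bash
python3 - <<'E'
from h import *
import pickle
to([.5491,.0004,.145],124)
C={n:read_camera(n) for n in('scene','side','wrist')};pickle.dump(C,open('c5.pkl','wb'))
o=[]
for n in C:
    c=C[n];p=proj(c,np.array([.5491,.0004,.14]))
    w,h=(48,64) if n!='wrist' else (90,120)
    x,y=int(p[0]-w/2),int(p[1]-h/2);x,y=max(x,0),max(0,min(y,400-h));print(n,p,x,y)
    o.append(cv2.resize(c['frame'][y:y+h,x:x+w],(264,352),interpolation=cv2.INTER_CUBIC))
cv2.imwrite('pics/c5.png',np.hstack(o))
E
```

```text
t 18.25 tcp [5.491e-01 4.000e-04 1.549e-01] yaw 123.99 tilt [-0.e+00 -1.e-04 -1.e+00] shift [0.     0.     0.0099] roll -0.01 j [-0.42  0.36  0.45  1.87 -0.19  0.95  0.71] F [ 0.6  0.1 -0.9] w 0.0356
scene [336.88023006 186.93593194] 312 154
side [305.86292226 189.62061539] 281 157
wrist [321.00931672 234.02845903] 276 174
```

View pics/c5.png

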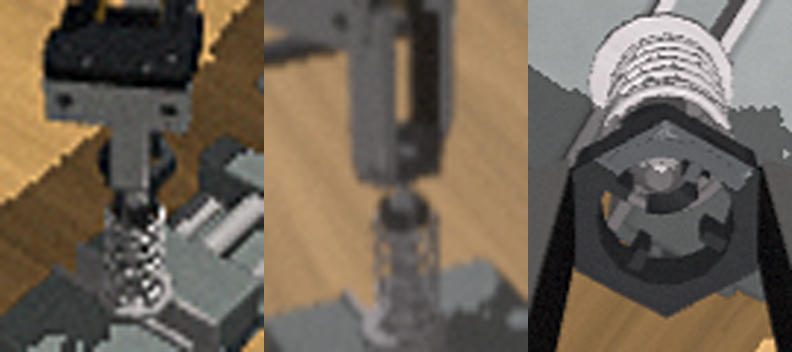

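The wrist crop shows the retainer held level with its bore centred at crop (139,213). The cone tip is visible through it at crop (135,180), and the spring stands upright below.

```bash
python3 - <<'E'
from h import *
import pickle
c=pickle.load(open('c5.pkl','rb'))['wrist'];o=np.array([276,174])
print('ret',onz(c,o+np.array([139,213])/2.933-.3,.1635),'cone',onz(c,o+np.array([135,180])/2.933-.3,.138))
# hexagon top-face corners: top (137,122), bottom(138,315)
a,b=[onz(c,o+np.array(p)/2.933-.3,.1635) for p in((137,118),(138,316))];print(a,b,(a+b)/2,np.linalg.norm(a-b))
E
```

```text
ret [0.54942925 0.00222644 0.1635    ] cone [ 0.55029652 -0.00056059  0.138     ]
[0.53833233 0.01800065 0.1635    ] [ 0.56167974 -0.01629219  0.1635    ] [0.55000603 0.00085423 0.1635    ] 0.04148614664235122
```

Call:
jog_arm(
  rows=[-0.0007,0.0003,0.003,0,-0.0007,0.0003,0.006,0,-0.0007,0.0003,0.009,0,-0.0007,0.0003,0.012,0,-0.0007,0.0003,0.014,0,-0.0007,0.0003,0.016,0,-0.0007,0.0003,0.018,0,-0.0007,0.0003,0.019,0,-0.0007,0.0003,0.019,0,-0.0007,0.0003,0.019,0],
)

```text
t: 19.23
tcp_pos: [0.5498, 0.0001, 0.136]
tcp_rot: [1.475, 2.774, -0.0]
wrist_force: [-0.5, 0.5, -0.4]
grip_width: 0.0354
finger_force: 30.0
```

Call:
jog_arm(
  rows=[0,0,0.0005,0,0,0,0.001,0,0,0,0.0015,0,0,0,0.002,0,0,0,0.0025,0,0,0,0.003,0,0,0,0.0035,0,0,0,0.0035,0,0,0,0.0035,0,0,0,0.0035,0],
)

```text
t: 20.07
tcp_pos: [0.5496, 0.0001, 0.1324]
tcp_rot: [-1.475, -2.774, 0.0]
wrist_force: [-1.5, -0.5, -2.4]
grip_width: 0.0353
finger_force: 30.0
```

Call:
jog_arm(
  rows=[0,0,0.0004,0,0,0,0.0008,0,0,0,0.0012,0,0,0,0.0016,0,0,0,0.002,0,0,0,0.002,0,0,0,0.002,0,0,0,0.002,0,0,0,0.002,0,0,0,0.002,0],
)

```text
t: 20.9
tcp_pos: [0.5496, 0.0001, 0.1304]
tcp_rot: [-1.475, -2.774, 0.0]
wrist_force: [-4.5, -0.7, 1.2]
grip_width: 0.0357
finger_force: 30.0
```

Call:
jog_arm(
  rows=[0,0,0.0004,0,0,0,0.0008,0,0,0,0.0012,0,0,0,0.0016,0,0,0,0.002,0,0,0,0.002,0,0,0,0.002,0,0,0,0.002,0,0,0,0.002,0,0,0,0.002,0],
)

```text
t: 21.73
tcp_pos: [0.5496, 0.0001, 0.1284]
tcp_rot: [-1.475, -2.774, 0.0]
wrist_force: [-6.2, -0.4, 2.5]
grip_width: 0.0354
finger_force: 30.0
```

Call:
jog_arm(
  rows=[0.0002,-0.0003,0,0,0.0005,-0.0007,0,0,0.0005,-0.0007,0,0,0.0005,-0.0007,0.0005,0,0.0005,-0.0007,0.001,0,0.0005,-0.0007,0.0015,0,0.0005,-0.0007,0.002,0,0.0005,-0.0007,0.002,0,0.0005,-0.0007,0.002,0,0.0005,-0.0007,0.002,0],
)

```text
t: 22.57
tcp_pos: [0.5489, 0.0001, 0.1265]
tcp_rot: [1.475, 2.774, -0.0]
wrist_force: [0.9, 0.3, -0.8]
grip_width: 0.0355
finger_force: 30.0
```

```bash
python3 -c "
from h import *;to([.549,.0004,.112],124);print(get_state()['wrist_torque'])"
```

```text
t 22.57 tcp [5.489e-01 1.000e-04 1.265e-01] yaw 124.01 tilt [ 1.e-04 -1.e-04 -1.e+00] shift [0.0002 0.0002 0.0145] roll 0.01 j [-0.41  0.4   0.44  1.89 -0.21  0.9   0.73] F [ 0.9  0.3 -0.8] w 0.0355
[-0.04251394  0.03596409 -0.00877098]
```

Call:
jog_arm(
  rows=[0,0,0.001,0,0,0,0.002,0,0,0,0.003,0,0,0,0.004,0,0,0,0.005,0,0,0,0.006,0,0,0,0.007,0,0,0,0.008,0,0,0,0.008,0,0,0,0.008,0],
)

```text
t: 23.4
tcp_pos: [0.549, 0.0001, 0.1186]
tcp_rot: [1.475, 2.774, 0.0]
wrist_force: [-0.4, 0.9, 3.6]
grip_width: 0.0356
finger_force: 30.0
```

Call:
jog_arm(
  rows=[0,0,0.001,0,0,0,0.002,0,0,0,0.003,0,0,0,0.004,0,0,0,0.005,0,0,0,0.006,0,0,0,0.007,0,0,0,0.007,0,0,0,0.007,0,0,0,0.007,0],
)

```text
t: 24.23
tcp_pos: [0.5492, 0.0002, 0.1119]
tcp_rot: [1.474, 2.773, 0.001]
wrist_force: [-1.5, 0.1, 11.1]
grip_width: 0.0356
finger_force: 30.0
```

Call:
jog_arm(
  rows=[0,0,0.0005,0,0,0,0.001,0,0,0,0.001,3,0,0,0.001,6,0,0,0.001,9,0,0,0.001,12,0,0,0.001,15,0,0,0.001,18,0,0,0.001,18,0,0,0.001,18],
)

```text
t: 25.07
tcp_pos: [0.5495, 0.0002, 0.111]
tcp_rot: [1.89, 2.508, 0.001]
wrist_force: [-0.3, 0.1, 11.8]
grip_width: 0.0359
finger_force: 30.0
```

```bash
python3 -c "
from h import *;to([.549,.0004,.112],79);print(get_state()['wrist_torque'])"
```

```text
t 25.07 tcp [5.495e-01 2.000e-04 1.110e-01] yaw 105.99 tilt [ 0.0013  0.     -1.    ] shift [ 0.0003 -0.0004 -0.001 ] roll 26.99 j [-0.46  0.43  0.5   1.9  -0.27  0.87  0.46] F [-0.3  0.1 11.8] w 0.0359
[ 0.0277944   0.32551296 -0.06430007]
```

Call:
jog_arm(
  rows=[0,0,0,4,0,0,0,8,0,0,0,12,0,0,0,16,0,0,0,20,0,0,0,24,0,0,0,27,0,0,0,27,0,0,0,27,0,0,0,27],
)

```text
t: 25.9
tcp_pos: [0.5494, 0.0002, 0.111]
tcp_rot: [2.423, 1.998, 0.002]
wrist_force: [-1.2, 0.5, 10.9]
grip_width: 0.0363
finger_force: 30.0
```

Call:
jog_arm(
  rows=[0,0,-0.0005,0,0,0,-0.001,0,0,0,-0.0015,0,0,0,-0.002,0,0,0,-0.0025,0,0,0,-0.003,0,0,0,-0.003,0,0,0,-0.003,0,0,0,-0.003,0,0,0,-0.003,0],
)

```text
t: 26.73
tcp_pos: [0.5493, 0.0002, 0.1139]
tcp_rot: [2.424, 1.998, 0.001]
wrist_force: [0.2, 0.8, 8.4]
grip_width: 0.0355
finger_force: 30.0
```

```bash
python3 -c "
from h import *;to([.549,.0004,.112],79);print(get_state()['wrist_torque'])"
```

```text
t 26.73 tcp [5.493e-01 2.000e-04 1.139e-01] yaw 79.0 tilt [ 1.e-03  1.e-04 -1.e+00] shift [ 0.0002 -0.0004  0.0019] roll 0.0 j [-0.54  0.45  0.62  1.9  -0.33  0.89  0.05] F [0.2 0.8 8.4] w 0.0355
[ 0.12434633  0.17039561 -0.07581292]
```

Call:
jog_arm(
  rows=[0,0,-0.0003,0,0,0,-0.0006,0,0,0,-0.0008,0,0,0,-0.001,0,0,0,-0.001,0,0,0,-0.001,0,0,0,-0.001,0,0,0,-0.001,0,0,0,-0.001,0,0,0,-0.001,0],
)

```text
t: 27.57
tcp_pos: [0.5492, 0.0001, 0.1145]
tcp_rot: [2.424, 1.998, 0.001]
wrist_force: [5.1, 0.2, 0.2]
grip_width: 0.0356
finger_force: 30.0
```

Call:
jog_arm(
  rows=[0,0,0,0,0,0,0,0,0,0,0,0,0,0,0,0,0,0,0,0,0,0,0,0,0,0,0,0,0,0,0,0,0,0,0,0,0,0,0,0],
  claw=-0.3,
)

```text
t: 28.4
tcp_pos: [0.5489, 0.0001, 0.1145]
tcp_rot: [2.424, 1.998, -0.0]
wrist_force: [1.0, 0.4, -0.4]
grip_width: 0.061
finger_force: 0.0
```

Call:
jog_arm(
  rows=[0,0,-0.005,0,0,0,-0.015,0,0,0,-0.03,0,0,0,-0.05,0,0,0,-0.07,0,-0.02,0,-0.08,0,-0.04,0,-0.08,0,-0.06,0,-0.08,0,-0.075,0,-0.08,0,-0.075,0,-0.08,0],
)

```text
t: 29.23
tcp_pos: [0.534, -0.0767, 0.1957]
tcp_rot: [2.427, 1.993, 0.001]
wrist_force: [-0.1, -0.2, -0.3]
grip_width: 0.0611
finger_force: 0.0
```

```bash
python3 - <<'E'
from h import *
import pickle
to([.5491,.0004,.145],124)
C={n:read_camera(n) for n in('scene','side','wrist')};pickle.dump(C,open('c6.pkl','wb'))
o=[]
for n in C:
    c=C[n];p=proj(c,np.array([.5491,.0004,.1]))
    w,h=(48,64) if n!='wrist' else (75,100)
    x,y=int(p[0]-w/2),int(p[1]-h/2);x,y=max(x,0),max(0,min(y,400-h));print(n,p,x,y)
    o.append(cv2.resize(c['frame'][y:y+h,x:x+w],(264,352),interpolation=cv2.INTER_CUBIC))
cv2.imwrite('pics/c6.png',np.hstack(o))
E
```

```text
t 29.23 tcp [ 0.534  -0.0767  0.1957] yaw 78.79 tilt [ 1.2e-03 -6.0e-04 -1.0e+00] shift [ 0.0786 -0.0003  0.0507] roll -45.21 j [-0.49  0.33  0.7   1.86 -0.24  1.04  0.12] F [-0.1 -0.2 -0.3] w 0.0611
scene [336.72507495 196.56762606] 312 164
side [306.03780277 202.44115493] 282 170
wrist [321.48540993 115.04644939] 283 65
```

View pics/c6.png

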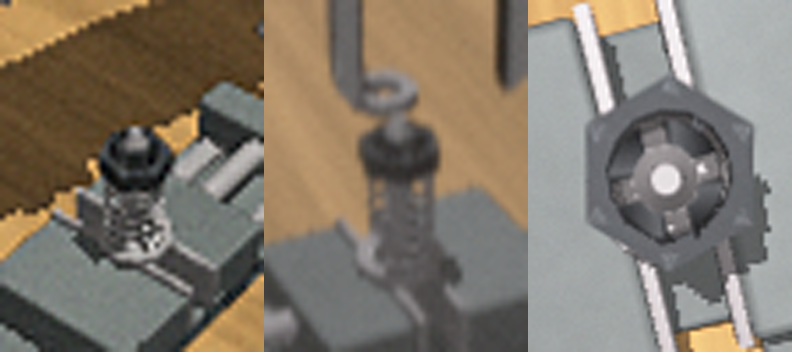

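The views show the retainer level under the head with the cone above it. No teeth show in the slots, so they sit under the lugs. The spring stands compressed on the flange and the fingers are clear.

```bash
python3 -c "
from plant import sign_off;print(sign_off())"
```

```text
the job is handed in; nothing more can be done
None
```

The spring stands on the flange and the released retainer holds it down under the plunger's head; I handed the job in after about 29 s of robot time, with no verdict shown.

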